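# Lengthen the bench magnifier's telescoping arm by one hole

### The arm

A 7-joint arm with a two-finger parallel gripper is mounted at the origin on the work surface. World frame = base frame: x ahead of the robot, y to its left, z up, the work surface at z = 0. Lengths are in m, angles in rad, forces in N, time in s.
With the tool pointing down it reaches from about 0.35 to 0.9 m from the base axis. Payload 8.1 kg.
Tool frame: the origin (TCP) lies midway between the tips of the shut fingers; the grasp point (between the pads) lies 19 mm behind it; z points along the fingers, y is the line along which they close (so a half turn about z gives the same grasp; the last joint's range is limited). The gripper opens to 92 mm and grips with 3 to 60 N. Pads are 19 mm wide; open, the fingers measure 130 mm over their backs; the gripper's body (75 mm by 190 mm) begins 47 mm behind the grasp point.
Start: joints at [-1.369, 0.434, 0.025, 1.573, -0.012, 1.134, -0.075], TCP at [0.188, 0.596, 0.227] pointing down, gripper open.
Joint ranges: [-2.62, 2.62], [-0.44, 2.09], [-1.27, 1.32], [0.08, 2.57], [-1.32, 4.46], [0.12, 2], [-2.74, 2.74]. Speed limits (rad/s): [2.22, 2.22, 3.01, 3.01, 3.14, 3.14, 3.14].

### API

Orientations are given as a rotation vector (axis times angle).
In Python, from cell import arm gives the robot as it stands.
- The arm moves only by the tool carry_out, never from a script. Its arguments are lists of equal length, an entry for each row: "claw": the finger opening in cm, from 0 to 9.18; "delta_pos": the shift along the tool's x, y, z in cm, a list of three; "angular": the turn, a rotation vector about the tool's x, y, z in rad, a list of three. In form: {"claw": [claw, ...], "delta_pos": [[dx, dy, dz], ...], "angular": [[ax, ay, az], ...]}. A call has 1 to 20 rows; each row shifts and turns the commanded pose from where the row before left it, along the tool's axes as they then stand; what a row does not reach is not made up. A row lasts 1/10 s, in which the tool goes at most 50 mm and 8.59 degrees, less where a joint would pass 70% of its speed; a pose out of reach is approached as far as the arm can. A call with a gripper value outside its range is refused whole. The fingers move at their own pace and stop on an object; "force" is the grip in N (left out, the last holds). Time passes only in rows, so rows that do not move let the fingers close. It gives the time, the measured TCP pose, the force, the opening and the grip force at its end, in the units of the state.
- arm.observe(): the state, without advancing time (a new reading comes with each control period).
- arm.get_image(name): name is "scene" or "top" or "wrist"; returns a dict with "frame" (480x640x3 uint8, red, green, blue), "mtx" (3x3 intrinsics, pixels), "T" (4x4, takes a point from camera to world coordinates). Camera axes: x right, y down, z forward; pixel columns grow to the right and rows downward; lengths in m; the calibration is good to about 2 mm. A picture is of the moment at which its call begins. There is no depth.
- arm.sign_off(): hands the job in; it is judged then, once.
Trained networks look in a picture, given as the dict that the camera call returned (one of the last four; its "shot" number tells which), for a name from the list of things; names that differ only in an ending like _2 or _b are one class to them, and where a whole thing is asked for, a point or a joint stands for the part that bears it (a point fixed in the world has none). Each returns a list of dicts, best first, with "conf" (0 to 1); they miss things now and then, are a little off and sometimes report something else, mostly with a low value. They report only what shows in the picture. A call takes as long as a camera call.
- arm.look_for(label, picture): "centre" ([column, row] as shares, 0 to 1, of the picture: columns of its width, rows of its height, amid what is visible of it).
- arm.trace(label, picture): "region" (480x640 bool, what is visible of it) and "centre" ([column, row] as shares, 0 to 1, of the picture: columns of its width, rows of its height, amid what is visible of it).
- arm.place_of(label, picture): "centre" ([column, row] as shares, 0 to 1, of the picture: columns of its width, rows of its height: a listed point, or the origin of a listed thing).
The state is a dict: "clock": time; "joints": joint angles; "dq": joint speeds; "joint_efforts": joint torques, N m; "position": TCP position; "ee_rot": TCP orientation; "force": force on the tool from outside, world axes, zero at the start; "ft_torque": the same for the moment, N m; "width": opening from 0.0 (shut) to 1.0 (fully open); "gripper_force": force on a finger pad.
Only numpy, scipy, OpenCV 4.12 (cv2) and the standard library are available. Lean on these libraries where they do the work, as an engineer would, in place of code of your own. Each camera call takes 0.05 s, during which the arm holds its last target. There are 200 camera calls.

### The job

Lengthen the magnifier's telescoping arm by exactly one hole: pinch its two snap buttons flush, slide the outer tube out, away from the post, until both buttons snap fully out through the next pair of holes. The arm swivels on its post: keep it aimed as it is. Work gently, without ramming the tube on once it has clicked and without disturbing the other things on the bench, then let go.

Things in the scene. Friction and masses are not known exactly. Their poses are not given: they have to be found in the camera images.
- base: Square dark steel foot of the magnifier stand, 120 x 120 x 16 mm, fixed; origin at its underside's centre, on the bench; z up. A 24 mm post rises from it and carries, 120 mm up, a level square telescoping arm along the base's +y. Play, not measured: the post sits up to 8 mm off in the base's x, 4 mm in its y, and the arm is turned up to 0.07 rad about z from base y. Find the arm by feel or sight.
- head (a point): Nominal centre (without the play) of the arm's head, 120 mm above the base's origin: a grey block 36 mm wide, 40 long, 40 high on the post; from it a steel bar 21 mm square runs along the arm to 210 mm from the post's axis. The bar holds the two snap buttons, one on each upright side (base -x and +x), 165 mm from the post's axis.
- boom (a joint): Swivel of the whole arm on the post, rad about z up, 0 as it is aimed at the start. It is held only by friction, 0.9 N m (about 5 N sideways at the buttons): a pinch off-centre or a sideways push swings it. Its aim must be kept.
- pinch (a point): Nominal point (without the play: true error up to about 20 mm across the arm, 5 mm along it) midway between the two snap buttons, on the arm's axis, 165 mm from the post and 120 mm up. z up, y along the arm away from the post. Beneath it is free space, then low clutter on the bench (under 40 mm).
- tube (a point): Nominal start centre (without the play) of the outer aluminium tube that slides on the bar: 28 mm square, 2.5 mm wall, 150 mm long. Each upright side has four 12.5 mm holes at mid-height. The buttons start in the third pair from the post. The next pair, the one wanted, lies 30 to 45 mm nearer the post (unevenly drilled); the pair beyond it and the pair on the lens side are wrong.
- lens (a point): Nominal start centre (without the play) of the round magnifier lens, 110 mm across, 10 mm thick, level, 120 mm above the bench, fixed by a neck to the outer tube's far end (313 mm from the post) and moving with it.
- sleeve (a joint): How far the outer tube has slid out along base +y, away from the post, in m; 0 at the start hole (about 1 mm slack either way). It drags with 2 N. With both buttons flush, their tapered tips must first be wedged under the wall: roughly 5 to 15 N more along the arm in the first 10 mm. Then it runs lightly until the next holes let the buttons out and lock it; pushing on with over 20 N is ramming.
- snap_near (a joint): Snap button on the base's -x side, 10 mm across, tapered tip. Travel pushed in, m: 0 = fully out, 6 mm proud (40 mm over both tips); 0.006 = flush with the tube (28 mm over both); 0.0085 = under the wall. Spring 1.5 N at 0, 2.8 N flush. It frees the tube only when flush within about 1 mm, both buttons at once.
- snap_far (a joint): The other snap button, on the base's +x side; the same size, values and spring.
- spool: Wooden thread spool, 28 mm across, 35 mm high, upright; bystander. Origin at the centre of its underside.
- scissors: Small scissors with two blue finger rings, 140 mm long, 8 mm thick, lying flat; bystander. Origin on the bench under the pivot, blades to +x.
- bead_tray: Low white tray, 75 x 55 x 18 mm, with copper beads; bystander. Origin at the centre of its underside.
- varnish: Small jar with a black cap, 40 mm across, 60 mm high; bystander. Origin at the centre of its underside.
- hook_jar: Small glass jar with a steel cap, 50 mm across, 55 mm high; bystander. Origin at the centre of its underside.
- vise: Fly-tying vise on a 100 x 80 mm foot, about 130 mm high; bystander. Origin at the centre of its underside.

How it is judged:
On the way, in this order (a step that is already met when the one before it is completed fails the run):
1. both snap buttons are pressed flush at the same time (value of joint each of snap_near, snap_far above 0.0048 m and value of joint sleeve below 0.006 m), for 0.05 s.
2. the tube is slid out with both buttons trapped under its wall (value of joint sleeve between 0.012 and 0.03 m and value of joint each of snap_near, snap_far above 0.0075 m), for 0.05 s.
At the end, for the whole second after the job is handed in: The outer tube rests one hole farther out (36 to 38 mm of slide, 33.5 to 40.5 mm accepted), both snap buttons are fully out in the new holes (pushed in by less than 1 mm), the arm is aimed as before (swivel within 0.012 rad), and the robot has let go (value of joint sleeve between 0.0335 and 0.0405 m and value of joint each of snap_near, snap_far below 0.001 m and velocity of joint sleeve below 0.005 m/s and value of joint boom between -0.012 and 0.012 rad); the robot touches nothing.
It fails at once if the arm was swung aside on its post (over 0.012 rad, 2 mm at the buttons) (value of joint boom above 0.012 rad or value of joint boom below -0.012 rad).
It fails at once if the tube was slid in, towards the post, out of its hole (value of joint sleeve below -0.006 m).
It fails at once if the tube was slid past the next holes (value of joint sleeve above 0.046 m).
It fails at once if something else on the bench was shoved (over 20 mm) or knocked over (distance of any of spool, scissors, bead_tray, varnish, hook_jar, vise from where it was at the start of the episode above 0.02 m or angle between any of spool, varnish, hook_jar, vise's own z axis and vertical above 0.6 rad).
It fails at once if a snap button was rammed hard against the edge of its hole (over 12 N) (contact force between any of snap_near_c0, snap_far_c0 and sleeve above 12 N).
It also fails if it takes over 50 s, if anything falls off the work surface, if the arm or the gripper's body presses on something with over 40 N, if the wrist force passes 120 N, or if a joint passes its speed limit or range.

## Working session

There is one attempt and no reset: what is moved stays moved. The work goes in short steps, Python scripts to look and compute and a tool call to move; the robot and the scene stay as the last step left them, time stands still between calls to the robot, and variables do not carry over. Pictures are saved under pics/ and viewed, at most 10 in all, crops included, and the job is handed in when it is done.

Besides the shell and the picture viewer there is one more tool, called after "Request:" as a command line: name --argument value ..., lists and objects as JSON in quotes. carry_out: Moves the arm, as the interface text tells. Its arguments: {"type":"object","properties":{"claw":{"type":"array","items":{"type":"number"}},"delta_pos":{"type":"array","items":{"type":"array","items":{"type":"number"}}},"angular":{"type":"array","items":{"type":"array","items":{"type":"number"}}},"force":{"type":"number"}},"required":["claw","delta_pos","angular"]}

```bash
mkdir -p pics
cat > h.py <<'E'
import numpy as np, cv2
from cell import arm
from scipy.spatial.transform import Rotation as R
def ray(p,u,v):
    K=np.array(p["mtx"]);T=np.array(p["T"])
    d=T[:3,:3]@np.linalg.solve(K,[u,v,1]);return T[:3,3],d
def atz(p,u,v,z):
    o,d=ray(p,u,v);return o+d*(z-o[2])/d[2]
def proj(p,X):
    K=np.array(p["mtx"]);T=np.array(p["T"])
    c=T[:3,:3].T@(np.array(X)-T[:3,3]);q=K@c;return q[:2]/q[2]
def save(p,n,crop=None,s=1):
    f=p["frame"][:,:,::-1]
    if crop: a,b,c,d=crop; f=f[b:d,a:c]
    cv2.imwrite("pics/"+n,cv2.resize(f,None,fx=s,fy=s,interpolation=cv2.INTER_CUBIC))
E
python3 - <<'E'
from h import *
s=arm.observe();print(s["position"],s["ee_rot"],s["clock"],s["force"],s["width"])
zs=dict(base=0,head=.12,pinch=.12,tube=.12,lens=.12)
ims=[]
for n in ("top","scene","wrist"):
    p=arm.get_image(n);ims.append(p["frame"]);print(n,np.round(p["T"],3).tolist(),np.round(p["mtx"],1).tolist())
    save(p,n+"0.png")
    if n=="wrist":continue
    for l in zs:
        for r in arm.place_of(l,p)[:2]:
            u,v=r["centre"][0]*640,r["centre"][1]*480
            print(n,l,round(r["conf"],2),round(u),round(v),atz(p,u,v,zs[l]).round(4))
E
```

```text
[0.18744526 0.59569107 0.225932  ] [-4.76999408e-01 -3.10504325e+00  2.51939015e-03] 0.0 [ 0.01468239  0.69290293 -0.08029962] 1.0015123368016747
top [[0.156, -0.966, 0.207, 0.269], [-0.988, -0.153, 0.031, -0.01], [0.002, -0.209, -0.978, 1.203], [0.0, 0.0, 0.0, 1.0]] [[517.7, 0.0, 326.3], [0.0, 517.7, 240.9], [0.0, 0.0, 1.0]]
top base 0.88 413 273 [ 0.4787 -0.1846  0.    ]
top head 0.73 425 266 [ 0.4769 -0.1906  0.12  ]
top lens 0.54 489 338 [ 0.3481 -0.3387  0.12  ]
top lens 0.35 425 265 [ 0.4785 -0.1908  0.12  ]
scene [[0.239, 0.634, -0.735, 1.462], [0.971, -0.151, 0.186, -0.225], [0.007, -0.758, -0.652, 0.928], [0.0, 0.0, 0.0, 1.0]] [[578.6, 0.0, 308.9], [0.0, 578.6, 234.2], [0.0, 0.0, 1.0]]
scene base 0.74 217 264 [ 0.4697 -0.1948  0.    ]
scene pinch 0.42 342 244 [0.5982 0.0635 0.12  ]
wrist [[0.3, 0.91, 0.286, 0.109], [0.954, -0.287, -0.09, 0.621], [0.0, 0.3, -0.954, 0.383], [0.0, 0.0, 0.0, 1.0]] [[367.7, 0.0, 316.3], [0.0, 367.7, 237.3], [0.0, 0.0, 1.0]]
```

View pics/top0.png

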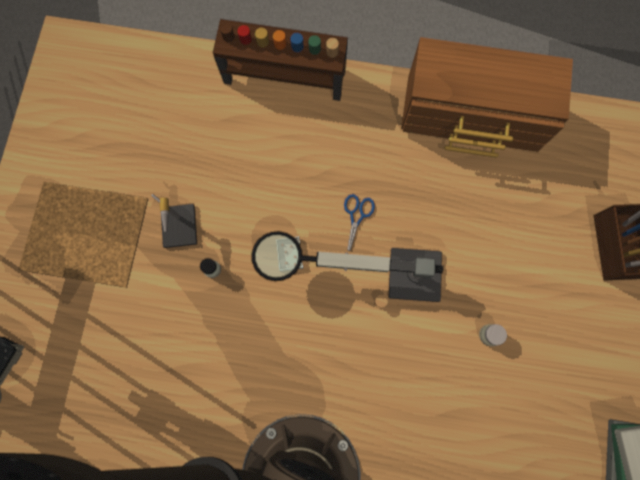

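View pics/scene0.png

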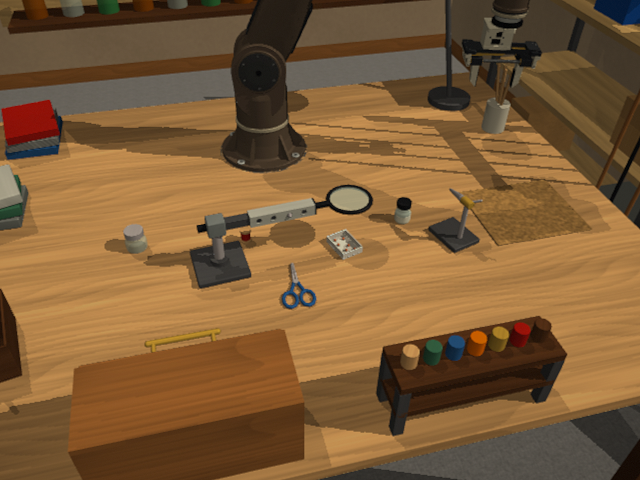

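The top view shows the magnifier: head on its base at (425,267), white tube from column 318 to 390 on row ~262, and lens at (277,256). So the arm points to about world +y. In the scene view the tube runs from (250,218) to (315,206), with a button near (290,215). The tray sits under the lens and a red spool under the arm.

Run:
```python
from h import *
p=arm.get_image("top")
for l in ("tube","lens"):
    for r in arm.trace(l,p)[:2]:
        m=np.array(r["region"]).astype(np.uint8);print(l,round(r["conf"],2),m.sum(),cv2.boundingRect(m),np.array(r["centre"])*[640,480])
hsv=cv2.cvtColor(p["frame"],cv2.COLOR_RGB2HSV)
m=((hsv[...,1]<60)&(hsv[...,2]>130)).astype(np.uint8)
n,lab,st,c=cv2.connectedComponentsWithStats(m)
for i in range(1,n):
    if st[i,4]>60 and 230<st[i,0]<460 and 220<st[i,1]<330:
        mm=np.argwhere(lab==i)[:,::-1].astype(np.float32);rr=cv2.minAreaRect(mm);b=cv2.boxPoints(rr)
        print(st[i],rr,[atz(p,u,v,.134).round(4)[:2].tolist() for u,v in b])
s=arm.observe();print(R.from_rotvec(s["ee_rot"]).as_matrix().round(3))
```

```text
tube 0.77 1968 (389, 247, 53, 55) [414.272 281.184]
lens 0.91 1976 (387, 247, 55, 55) [410.688 282.192]
[348 223   9  27  71] ((351.6922912597656, 236.03846740722656), (4.118439197540283, 26.867910385131836), 11.309932708740234) [[0.4853, -0.0224], [0.5435, -0.025], [0.5431, -0.0337], [0.4849, -0.031]]
[256 236  42  39 904] ((277.6390686035156, 252.7662811279297), (41.00000762939453, 34.76923751831055), 22.61986541748047) [[0.4285, 0.1703], [0.5008, 0.1551], [0.4797, 0.0702], [0.4081, 0.0864]]
[318 252  72  19 885] ((353.33795166015625, 260.4448547363281), (71.00389099121094, 13.61945915222168), 4.763641834259033) [[0.4429, 0.034], [0.4718, 0.0363], [0.4826, -0.1124], [0.4537, -0.1139]]
[[-0.954  0.3   -0.   ]
 [ 0.3    0.954  0.   ]
 [ 0.     0.    -1.   ]]
```

Request:
carry_out --claw '[9.1, 9.1, 9.1, 9.1, 9.1, 9.1, 9.1, 9.1, 9.1, 9.1, 9.1, 9.1, 9.1, 9.1, 9.1, 9.1]' --delta_pos '[[-2.82, -3.19, -0.1], [-2.82, -3.19, -0.1], [-2.82, -3.19, -0.1], [-2.82, -3.19, -0.1], [-2.82, -3.19, -0.1], [-2.82, -3.19, -0.1], [-2.82, -3.19, -0.1], [-2.82, -3.19, -0.1], [-2.82, -3.19, -0.1], [-2.82, -3.19, -0.1], [-2.82, -3.19, -0.1], [-2.82, -3.19, -0.1], [-2.82, -3.19, -0.1], [-2.82, -3.19, -0.1], [-2.82, -3.19, -0.1], [-2.82, -3.19, -0.1]]' --angular '[[0, 0, 0], [0, 0, 0], [0, 0, 0], [0, 0, 0], [0, 0, 0], [0, 0, 0], [0, 0, 0], [0, 0, 0], [0, 0, 0], [0, 0, 0], [0, 0, 0], [0, 0, 0], [0, 0, 0], [0, 0, 0], [0, 0, 0], [0, 0, 0]]'

```text
clock: 2.4
position: [0.4653, -0.0278, 0.2431]
ee_rot: [0.476, 3.104, 0.001]
force: [1.2, 1.1, 0.3]
width: 0.991
gripper_force: 0.0
```

Request:
carry_out --claw '[9.1, 9.1, 9.1, 9.1, 9.1, 9.1, 9.1, 9.1, 9.1, 9.1, 9.1]' --delta_pos '[[0, 0, 0], [0, 0, 0], [0, 0, 0], [0, 0, 0], [0, 0, 0], [0, 0, 0], [0, 0, 0], [0, 0, 0], [0, 0, 0], [0, 0, 0], [0, 0, 0]]' --angular '[[0, 0, 0.133], [0, 0, 0.133], [0, 0, 0.133], [0, 0, 0.133], [0, 0, 0.133], [0, 0, 0.133], [0, 0, 0.133], [0, 0, 0.133], [0, 0, 0.13], [0, 0, 0], [0, 0, 0]]'

```text
clock: 3.5
position: [0.4648, -0.026, 0.2428]
ee_rot: [2.135, 2.304, 0.0]
force: [-0.3, 0.3, -0.0]
width: 0.989
gripper_force: 0.0
```

Run:
```python
from h import *
p=arm.get_image("wrist");save(p,"w1.png")
s=arm.observe();print(R.from_rotvec(s["ee_rot"]).as_matrix().round(4).tolist(),s["position"],s["force"],s["joints"])
print(np.round(p["T"],4).tolist(), proj(p,[.465,-.026,.12]))
for l in ("pinch","snap_near","snap_far","tube"):
    print(l,[(round(r["conf"],2),np.array(r["centre"])*[640,480]) for r in arm.place_of(l,p)[:2]])
```

```text
[[-0.0757, 0.9971, 0.0001], [0.9971, 0.0757, 0.0001], [0.0001, 0.0002, -1.0]] [ 0.46478592 -0.02604315  0.24278338] [ 0.26572083 -0.65953916 -0.94750353] [-0.61250606  0.16180661  0.64708924  1.95947862 -0.11196914  1.05516106
  0.15937897]
[[0.9971, 0.0722, 0.0229, 0.458], [0.0757, -0.9512, -0.299, 0.0554], [0.0002, 0.2999, -0.954, 0.3988], [0.0, 0.0, 0.0, 1.0]] [317.30766861 230.17085051]
pinch []Traceback (most recent call last):
  File "<stdin>", line 6, in <module>
ValueError: it knows: base, bead_tray, head, hook_jar, lens, pinch, scissors, spool, tube, varnish, vise
```

View pics/w1.png

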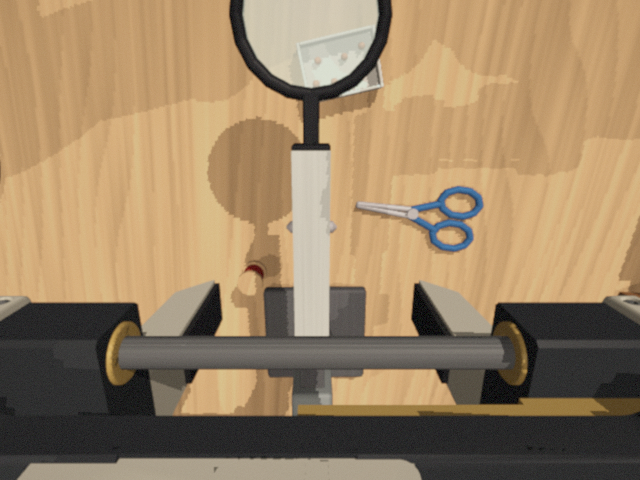

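The wrist view shows the tube (columns ~293–330, rows 148–335), with the buttons at (292,227) and (331,227). The lens and tray are above it, the scissors to the right and the spool at (252,272). Next I'll fit the tube edges and the buttons.

```bash
cat > edges.py <<'E'
from h import *
def edges(p,r0,r1,c0=275,c1=350):
    g=cv2.GaussianBlur(cv2.cvtColor(p["frame"],cv2.COLOR_RGB2HSV),(3,3),0)[...,1].astype(float)
    L=[];Rr=[]
    for v in range(r0,r1):
        row=g[v,c0:c1]; m=row<45
        k=np.flatnonzero(m)
        if len(k)<15: continue
        a,b=k[0],k[-1]
        sa=a-1+(row[a-1]-45)/(row[a-1]-row[a]) if a>0 else a
        sb=b+(45-row[b])/(row[b+1]-row[b]) if b+1<len(row) else b
        L.append((sa+c0,v));Rr.append((sb+c0,v))
    out=[]
    for A in (L,Rr):
        P=np.array([atz(p,u+.0,v,.134)[:2] for u,v in A])
        for _ in range(4):
            q=np.polyfit(P[:,1],P[:,0],1);e=P[:,0]-np.polyval(q,P[:,1]);P=P[abs(e)<max(.0004,1.5*e.std())]
        out.append((q,e.std(),len(P)))
    return out,L,Rr
E
python3 - <<'E'
from edges import *
p=arm.get_image("wrist")
f=p["frame"];print(f[180,285:340].tolist()[::3]);
o,L,Rr=edges(p,155,325)
for q,e,n in o: print("x at y=-.026:",np.polyval(q,-.026),"slope",q[0],e,n)
m=np.mean([q for q,_,_ in o],axis=0);print("mid",np.polyval(m,-.026),"angle arm",np.arctan(m[0]),"width",np.polyval(o[1][0]-o[0][0],-.026))
for v in range(150,320,6):
    i=[k for k,(u,w) in enumerate(L) if w==v]
    if i:print(v,round(L[i[0]][0],1),round(Rr[i[0]][0],1),end=" | ")
for u,v in ((290,227),(333,227),(311.5,227)): print(atz(p,u,v,.12).round(4))
save(p,"w2.png",(270,190,360,260),8)
E
```

```text
[[170, 135, 93], [171, 134, 94], [184, 163, 139], [211, 205, 190], [210, 201, 187], [210, 204, 189], [208, 200, 185], [205, 198, 185], [208, 202, 186], [207, 201, 184], [211, 205, 190], [208, 202, 185], [211, 204, 188], [210, 204, 188], [199, 192, 178], [206, 182, 150], [216, 177, 127], [214, 175, 125], [211, 172, 123]]
x at y=-.026: 0.4414712778161293 slope 0.0737110176080746 0.0021087773167593363 99
x at y=-.026: 0.47942738775359756 slope -0.23932247045440738 0.002205525093140436 94
mid 0.46044933278486344 angle arm -0.08261724081501821 width 0.037956109937468216
156 291.4 329.2 | 162 291.4 329.2 | 168 291.6 329.2 | 174 291.7 329.2 | 180 291.8 329.0 | 186 291.8 329.0 | 192 292.1 328.9 | 198 292.2 328.9 | 204 292.4 328.6 | 210 292.6 328.6 | 216 292.8 328.6 | 222 290.8 332.4 | 228 287.9 334.6 | 234 293.1 328.5 | 240 293.4 328.7 | 246 293.6 328.7 | 252 293.6 328.4 | 258 293.7 328.3 | 264 293.9 328.3 | 270 293.9 328.3 | 276 294.0 328.1 | 282 294.2 328.2 | 288 275 349 | 294 275 349 | 300 275 349 | 306 275 349 | 312 275 349 | 318 275 349 | [ 0.4433 -0.0251  0.12  ]
[ 0.4771 -0.0225  0.12  ]
[ 0.4602 -0.0238  0.12  ]
```

View pics/w2.png

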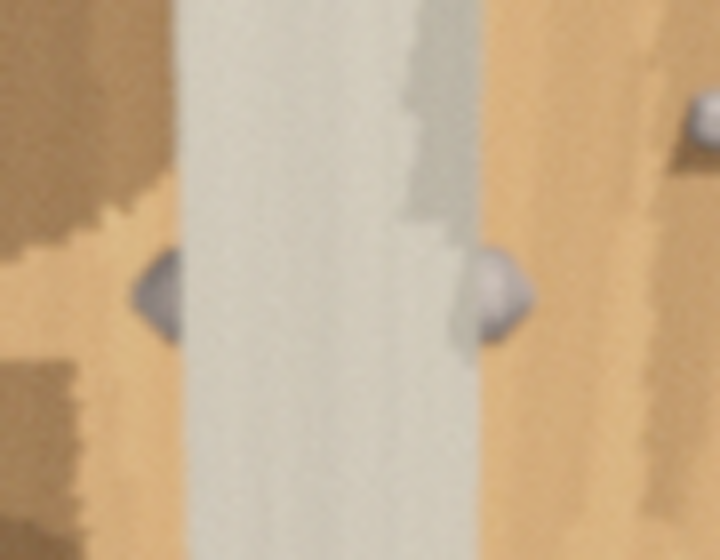

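The crop shows the tube edges at columns ~293 and 329.5. The conical button tips are at ~287 and ~336, both on row ~227.

```bash
cat >> edges.py <<'E'
def fit(p,segs):
    L=[];Q=[]
    for a,b in segs:
        _,l,r=edges(p,a,b);L+=l;Q+=r
    o=[]
    for A in (L,Q):
        P=np.array([atz(p,u,v,.134)[:2] for u,v in A])
        for _ in range(3):
            q=np.polyfit(P[:,1],P[:,0],1);e=P[:,0]-np.polyval(q,P[:,1]);P=P[abs(e)<.0007]
        o.append(q);print(q,e.std(),len(P))
    return o
E
python3 - <<'E'
from edges import *
p=arm.get_image("wrist")
o=fit(p,[(155,217),(237,284)])
m=np.mean(o,axis=0);y=-.024;print("mid",np.polyval(m,y),"angle",np.arctan(m[0]),"width",np.polyval(o[1]-o[0],y))
s=arm.observe();M=R.from_rotvec(s["ee_rot"]).as_matrix();print("tool x angle",np.arctan(M[0,0]/M[1,0]))
for u in(287,336.5,311.7):print(atz(p,u,226.9,.12).round(4))
C=np.array([np.polyval(m,y),y,.101]);print("delta tool",M.T@(C-s["position"]))
# gripper centre in wrist frame: where TCP appears
print(proj(p,s["position"]))
for n in ("pinch","head"):
  print([(r["conf"],np.array(r["centre"])*[640,480]) for r in arm.place_of(n,p)[:2]])
E
```

```text
[-0.07870878  0.44464084] 8.07058652320977e-05 109
[-0.07702686  0.47144645] 8.344432652110303e-05 109
mid 0.45991247185439466 angle -0.07771101350288206 width 0.026765238208714768
tool x angle -0.0736951405707086
[ 0.441  -0.0252  0.12  ]
[ 0.4798 -0.0223  0.12  ]
[ 0.4604 -0.0237  0.12  ]
delta tool [ 0.00245861 -0.00471345  0.14175977]
[317.57567357 303.48174002]
[(0.21, array([251.584, 270.   ]))]
[]
```

Request:
carry_out --claw '[9.1, 9.1, 9.1, 9.1, 9.1, 9.1, 9.1, 9.1, 6.5, 6, 6, 6]' --delta_pos '[[0.25, -0.44, 0], [0, 0, 1.0], [0, 0, 2.2], [0, 0, 2.5], [0, 0, 2.5], [0, 0, 2.5], [0, 0, 2.5], [0, 0, 1.0], [0, 0, 0], [0, 0, 0], [0, 0, 0], [0, 0, 0]]' --angular '[[0, 0, -0.004], [0, 0, 0], [0, 0, 0], [0, 0, 0], [0, 0, 0], [0, 0, 0], [0, 0, 0], [0, 0, 0], [0, 0, 0], [0, 0, 0], [0, 0, 0], [0, 0, 0]]' --force 5

```text
clock: 5.0
position: [0.4609, -0.0238, 0.1016]
ee_rot: [2.135, 2.304, 0.002]
force: [-0.8, -0.1, -0.3]
width: 0.695
gripper_force: 0.0
```

Run:
```python
from edges import *
p=arm.get_image("wrist")
save(p,"w3.png")
F=[]
for i in range(6):
    s=arm.observe();F.append(s["force"]);arm.get_image("top")
print(np.round(F,2).tolist());M=R.from_rotvec(s["ee_rot"]).as_matrix();print(s["position"],np.arctan(M[0,0]/M[1,0]),M.round(4).tolist(),s["width"])
print(proj(p,s["position"]),proj(p,[.4602,-.024,.12]))
```

```text
[[0.01, 0.21, 0.51], [-0.34, -0.5, 0.1], [-0.09, -0.4, -0.29], [0.59, -0.33, 0.09], [0.31, -0.04, -0.76], [-0.5, -0.15, -0.03]]
[ 0.46029886 -0.02385544  0.10090387] -0.07611088518769557 [[-0.076, 0.9971, 0.0004], [0.9971, 0.076, 0.0002], [0.0001, 0.0004, -1.0]] 0.6588571456022466
[316.29503659 302.74518537] [316.11537461 324.19305281]
```

View pics/w3.png

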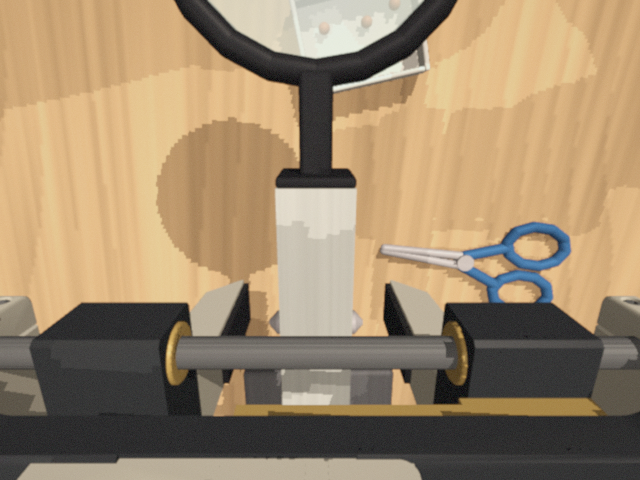

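The view shows the pads straddling the tube: pad tips at columns 248 and 385 (mid 316.5), button tips at 269 and 363 (mid 316). It is well centred.

Run:
```python
from edges import *
p=arm.get_image("wrist")
_,L,Q=edges(p,195,300,255,380)
for z in (.134,):
  ms=[]
  for A in(L,Q):
    P=np.array([atz(p,u,v,z)[:2] for u,v in A])
    for _ in range(5):
        q=np.polyfit(P[:,1],P[:,0],1);e=P[:,0]-np.polyval(q,P[:,1]);P=P[abs(e)<max(.0003,2*e.std())]
    print(q,e.std(),len(P));ms.append(q)
m=np.mean(ms,axis=0);print(np.polyval(m,-.024))
```

```text
[-0.08138482  0.44459496] 3.303227766240726e-05 105
[-0.07146235  0.47162018] 3.021356912213608e-05 105
0.45994173312590847
```

Request:
carry_out --claw '[4.8, 4.5, 4.3, 4.2, 4.2, 4.2]' --delta_pos '[[0, 0, 0], [0, 0, 0], [0, 0, 0], [0, 0, 0], [0, 0, 0], [0, 0, 0]]' --angular '[[0, 0, 0], [0, 0, 0], [0, 0, 0], [0, 0, 0], [0, 0, 0], [0, 0, 0]]' --force 5

```text
clock: 6.0
position: [0.4602, -0.0239, 0.1007]
ee_rot: [-2.136, -2.304, -0.0]
force: [0.7, -0.4, 0.1]
width: 0.458
gripper_force: 0.0
```

Request:
carry_out --claw '[4.0, 3.8, 3.6, 3.5, 3.5, 3.5]' --delta_pos '[[0, 0, 0], [0, 0, 0], [0, 0, 0], [0, 0, 0], [0, 0, 0], [0, 0, 0]]' --angular '[[0, 0, 0], [0, 0, 0], [0, 0, 0], [0, 0, 0], [0, 0, 0], [0, 0, 0]]' --force 5

```text
clock: 6.6
position: [0.4602, -0.0239, 0.1007]
ee_rot: [-2.136, -2.304, -0.0]
force: [0.8, 0.0, 0.1]
width: 0.376
gripper_force: 1.9
```

Run:
```python
from edges import *
F=[]
for i in range(12):
    s=arm.observe();F.append(np.r_[s["force"],s["gripper_force"],s["ft_torque"]]);
    p=arm.get_image("wrist")
print(np.mean(F,0).round(2),s["width"]*.0918,s["position"])
save(p,"w4.png",(220,230,420,340),4)
```

```text
[ 0.11 -0.24 -0.13  1.93 -0.1   0.02 -0.01] 0.03504593472397298 [ 0.46020549 -0.02391908  0.10072132]
```

View pics/w4.png

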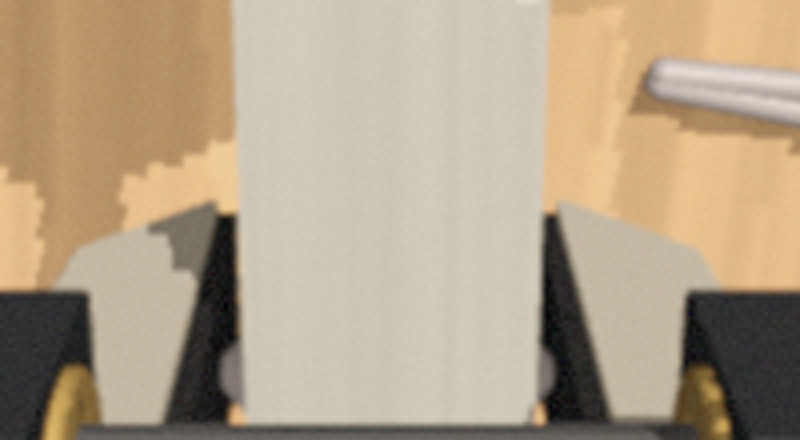

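Both pads touch the buttons, the gaps look symmetric and the net side force is about 0. Closing to flush.

Request:
carry_out --claw '[3.3, 3.15, 3.0, 2.9, 2.85, 2.8, 2.75, 2.7, 2.7]' --delta_pos '[[0, 0, 0], [0, 0, 0], [0, 0, 0], [0, 0, 0], [0, 0, 0], [0, 0, 0], [0, 0, 0], [0, 0, 0], [0, 0, 0]]' --angular '[[0, 0, 0], [0, 0, 0], [0, 0, 0], [0, 0, 0], [0, 0, 0], [0, 0, 0], [0, 0, 0], [0, 0, 0], [0, 0, 0]]' --force 5

```text
clock: 8.1
position: [0.4606, -0.0239, 0.1008]
ee_rot: [2.135, 2.304, 0.001]
force: [2.4, 0.2, -1.8]
width: 0.304
gripper_force: 5.0
```

Run:
```python
from edges import *
F=[]
for i in range(12):
    s=arm.observe();F.append(np.r_[s["force"],s["gripper_force"],s["ft_torque"]]);
    p=arm.get_image("wrist")
print(np.mean(F,0).round(2),s["width"]*.0918,s["position"])
```

```text
[ 4.1   0.38 -3.21  5.   -0.02 -0.73  0.  ] 0.02800544138958626 [ 0.46051831 -0.02391724  0.1007896 ]
```

Request:
carry_out --claw '[2.7, 2.7, 2.7]' --delta_pos '[[0, 0.02, 0], [0, 0, 0], [0, 0, 0]]' --angular '[[0, 0, 0], [0, 0, 0], [0, 0, 0]]' --force 5

```text
clock: 9.0
position: [0.4605, -0.0239, 0.1008]
ee_rot: [2.135, 2.304, 0.0]
force: [3.5, 0.3, -1.4]
width: 0.305
gripper_force: 5.0
```

```bash
cat > f.py <<'E'
from edges import *
F=[]
for i in range(8):
    s=arm.observe();F.append(np.r_[s["force"],s["gripper_force"],s["ft_torque"]]);
    p=arm.get_image("wrist")
M=R.from_rotvec(s["ee_rot"]).as_matrix()
print(np.mean(F,0).round(2),s["width"]*.0918,s["position"],s["clock"],np.arctan(M[0,0]/M[1,0]))
E
python3 f.py
```

```text
[ 4.52  0.53 -2.    5.    0.   -0.92 -0.02] 0.028166831492466588 [ 0.46050832 -0.02389286  0.10078037] 9.35 -0.07593755109043504
```

Request:
carry_out --claw '[2.7, 2.7]' --delta_pos '[[0, 0.03, 0], [0, 0, 0]]' --angular '[[0, 0, 0], [0, 0, 0]]' --force 5

```text
clock: 9.6
position: [0.4606, -0.0239, 0.1008]
ee_rot: [-2.135, -2.304, 0.0]
force: [3.1, 0.5, 1.0]
width: 0.306
gripper_force: 5.0
```

```bash
sed -i 's/range(8)/range(4)/' f.py; python3 f.py; python3 f.py
```

```text
[ 3.09  0.21  0.85  5.   -0.02 -0.59 -0.02] 0.027770845843631233 [ 0.46051906 -0.02390309  0.10073387] 9.75 -0.07587008270844205
[ 1.94  0.68  1.72  5.   -0.02 -0.49 -0.01] 0.028131543396245597 [ 0.46051339 -0.02390237  0.10072961] 9.95 -0.0758050667197829
```

Request:
carry_out --claw '[2.6, 2.6, 2.6, 2.6, 2.6, 2.6, 2.6, 2.6]' --delta_pos '[[0, -0.015, 0], [0, 0, 0], [0.1, 0, 0], [0.15, 0, 0], [0.15, 0, 0], [0.15, 0, 0], [0.15, 0, 0], [0.15, 0, 0]]' --angular '[[0, 0, 0], [0, 0, 0], [0, 0, 0], [0, 0, 0], [0, 0, 0], [0, 0, 0], [0, 0, 0], [0, 0, 0]]' --force 25

```text
clock: 10.8
position: [0.4602, -0.0189, 0.1008]
ee_rot: [2.136, 2.299, -0.003]
force: [5.2, -15.7, -2.5]
width: 0.303
gripper_force: 25.0
```

```bash
sed -i 's/range(4)/range(2)/' f.py; python3 f.py
```

```text
[  4.87 -14.09  -1.58  25.01  -2.76  -0.68   0.16] 0.027975902211506854 [ 0.46019502 -0.01858371  0.10074412] 10.85 -0.07332840085305069
```

Request:
carry_out --claw '[2.6, 2.6, 2.6, 2.6, 2.6]' --delta_pos '[[0.1, 0.02, 0], [0.1, 0.01, 0], [0.1, 0, 0], [0.1, 0, 0], [0.1, 0, 0]]' --angular '[[0, 0, 0], [0, 0, 0], [0, 0, 0], [0, 0, 0], [0, 0, 0]]'

```text
clock: 11.4
position: [0.4596, -0.011, 0.1007]
ee_rot: [2.136, 2.303, -0.001]
force: [1.7, -5.9, 2.7]
width: 0.304
gripper_force: 25.0
```

```bash
cat >> f.py <<'E'
_,L,Q=edges(p,160,260,225,400)
ms=[]
for A in(L,Q):
    P=np.array([atz(p,u,v,.134)[:2] for u,v in A])
    for _ in range(5):
        q=np.polyfit(P[:,1],P[:,0],1);e=P[:,0]-np.polyval(q,P[:,1]);P=P[abs(e)<max(.0003,2*e.std())]
    ms.append(q)
m=np.mean(ms,axis=0);print("tube x at -.024, slope",np.polyval(m,-.024),m[0],len(P))
g=cv2.cvtColor(p["frame"],cv2.COLOR_RGB2GRAY)[60:300,308:326].mean(1);d=np.diff(g);i=d.argmax();print("far end row",60+i,"y",atz(p,317,60.5+i,.134)[1])
E
python3 f.py
```

```text
[ 1.68e+00 -4.62e+00  3.31e+00  2.50e+01 -1.06e+00 -2.70e-01 -1.00e-02] 0.027992682007818594 [ 0.45958938 -0.01073435  0.10072233] 11.45 -0.07556051122491697
tube x at -.024, slope 0.45995931485706315 -0.07647727785367206 71
far end row 188 y 0.04943437399544007
```

Request:
carry_out --claw '[2.6, 2.6, 2.6, 2.6, 2.6, 2.6, 2.6, 2.6, 2.6]' --delta_pos '[[0.1, 0, 0], [0.2, 0, 0], [0.2, 0, 0], [0.2, 0, 0], [0.2, 0, 0], [0.2, 0, 0], [0.2, 0, 0], [0.2, 0, 0], [0.1, 0, 0]]' --angular '[[0, 0, 0], [0, 0, 0], [0, 0, 0], [0, 0, 0], [0, 0, 0], [0, 0, 0], [0, 0, 0], [0, 0, 0], [0, 0, 0]]'

```text
clock: 12.4
position: [0.4584, 0.0053, 0.1007]
ee_rot: [2.136, 2.304, -0.001]
force: [1.1, -5.5, 2.5]
width: 0.304
gripper_force: 25.0
```

```bash
python3 f.py
```

```text
[ 0.7  -4.92  3.49 25.   -1.08 -0.2  -0.07] 0.027846843224463295 [0.45834712 0.00546603 0.10070765] 12.45 -0.07583078756247255
tube x at -.024, slope 0.46001026667912326 -0.07709034857895397 71
far end row 188 y 0.06560519950740652
```

Request:
carry_out --claw '[2.6, 2.6, 2.6, 2.6, 2.6, 2.6, 2.6]' --delta_pos '[[0, 0, 0], [0.1, 0, 0], [0.1, 0, 0], [0.1, 0, 0], [0.1, 0, 0], [0.1, 0, 0], [0.05, 0, 0]]' --angular '[[0, 0, 0], [0, 0, 0], [0, 0, 0], [0, 0, 0], [0, 0, 0], [0, 0, 0], [0, 0, 0]]' --force 10

```text
clock: 13.2
position: [0.4579, 0.0119, 0.1007]
ee_rot: [-2.134, -2.304, -0.0]
force: [-0.5, -1.2, 5.3]
width: 0.302
gripper_force: 10.0
```

```bash
python3 f.py
```

```text
[-0.53 -0.14  5.54 10.   -0.35  0.07 -0.11] 0.02810834631393079 [0.45786495 0.01188424 0.10069757] 13.25 -0.07658096057640737
tube x at -.024, slope 0.45993922447838287 -0.0760667026088884 71
far end row 188 y 0.07197706160943526
```

Request:
carry_out --claw '[2.6, 2.6, 2.6, 2.6]' --delta_pos '[[0.05, 0, 0], [0.05, 0, 0], [0, 0, 0], [0, 0, 0]]' --angular '[[0, 0, 0], [0, 0, 0], [0, 0, 0], [0, 0, 0]]'

```text
clock: 13.7
position: [0.4578, 0.0124, 0.1007]
ee_rot: [-2.135, -2.304, 0.0]
force: [-0.5, -2.0, 5.3]
width: 0.299
gripper_force: 10.0
```

```bash
python3 f.py; python3 -c "
from h import *
p=arm.get_image('scene');save(p,'s5.png',(180,180,380,300),4)"
```

```text
[-0.54 -1.65  4.65 10.   -0.47  0.11 -0.09] 0.027754341612706027 [0.45782986 0.0123772  0.10070605] 13.75 -0.07623730879021333
tube x at -.024, slope 0.46002912929884565 -0.07720020429106379 71
far end row 188 y 0.07248752153318146
```

View pics/s5.png

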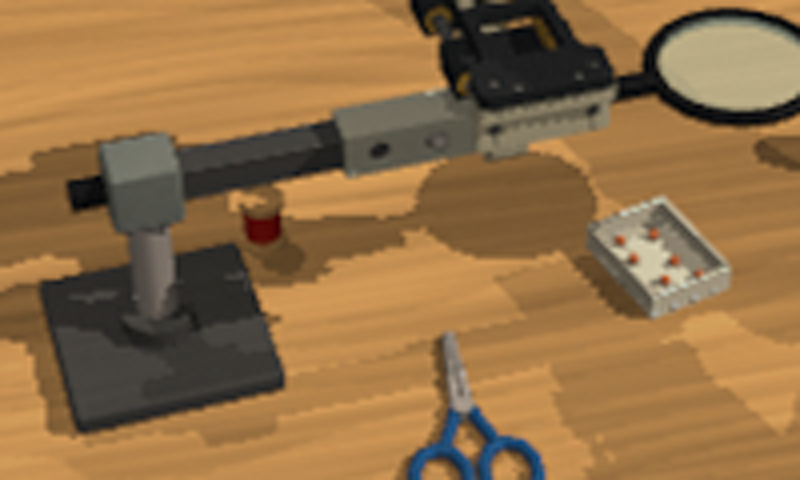

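The scene crop shows the first hole dark at (380,150) and a light button in the second hole at (440,140). The button is already in the wanted hole. A gentle tug will confirm the lock.

Request:
carry_out --claw '[2.6, 2.6, 2.6]' --delta_pos '[[0.05, 0, 0], [0.05, 0, 0], [0, 0, 0]]' --angular '[[0, 0, 0], [0, 0, 0], [0, 0, 0]]'

```text
clock: 14.15
position: [0.4577, 0.0133, 0.1007]
ee_rot: [-2.135, -2.304, 0.0]
force: [-0.6, -1.4, 4.9]
width: 0.307
gripper_force: 10.0
```

```bash
python3 f.py
```

```text
[-0.64 -1.51  5.02 10.   -0.51  0.11 -0.05] 0.027526921387082754 [0.45774572 0.01334449 0.10069026] 14.2 -0.07620319745788044
tube x at -.024, slope 0.46006578014139604 -0.07768003307925428 71
far end row 188 y 0.07343763095194791
```

Request:
carry_out --claw '[2.6, 2.6, 2.6, 2.6]' --delta_pos '[[0.05, 0, 0], [0.03, 0, 0], [0, 0, 0], [0, 0, 0]]' --angular '[[0, 0, 0], [0, 0, 0], [0, 0, 0], [0, 0, 0]]'

```text
clock: 14.65
position: [0.4577, 0.0141, 0.1007]
ee_rot: [-2.135, -2.304, 0.0]
force: [-0.8, -2.1, 5.8]
width: 0.304
gripper_force: 10.0
```

```bash
python3 f.py
```

```text
[-0.52 -1.78  5.52 10.   -0.49  0.08 -0.07] 0.028004470779601484 [0.45768766 0.01407787 0.10069257] 14.7 -0.07609366214479434
tube x at -.024, slope 0.4599644697637096 -0.07642741154086874 71
far end row 188 y 0.07420982108787612
```

Request:
carry_out --claw '[2.6, 2.6, 2.6, 2.6]' --delta_pos '[[0.03, 0, 0], [0.03, 0, 0], [0, 0, 0], [0, 0, 0]]' --angular '[[0, 0, 0], [0, 0, 0], [0, 0, 0], [0, 0, 0]]'

```text
clock: 15.15
position: [0.4577, 0.0146, 0.1007]
ee_rot: [-2.135, -2.304, 0.0]
force: [-0.3, -2.6, 4.9]
width: 0.302
gripper_force: 10.0
```

```bash
python3 f.py;  python3 -c "
from h import *
p=arm.get_image('scene');save(p,'s6.png',(250,195,310,235),12)"
```

```text
[-0.49 -2.61  5.05 10.   -0.59  0.11 -0.08] 0.028023344011059038 [0.45766018 0.01464194 0.10068555] 15.2 -0.07609182892751287
tube x at -.024, slope 0.45987479788705077 -0.07531915878509132 71
far end row 188 y 0.07475112605444503
```

View pics/s6.png

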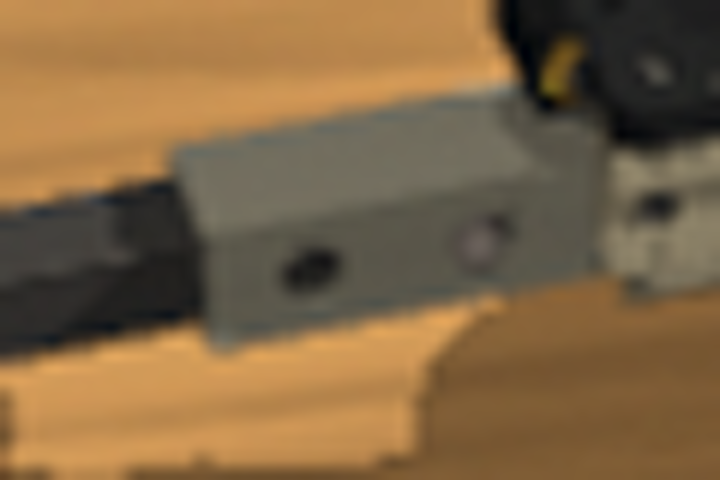

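The button stands in the second hole, against its post-side edge, with a gap on the lens side. It is locked, so I'll back off slightly and let go.

Request:
carry_out --claw '[2.6, 2.6, 3.2, 4.0, 5.0, 6.5, 8.0, 9.0, 9.0]' --delta_pos '[[-0.05, 0, 0], [-0.05, 0, 0], [0, 0, 0], [0, 0, 0], [0, 0, 0], [0, 0, 0], [0, 0, 0], [0, 0, 0], [0, 0, 0]]' --angular '[[0, 0, 0], [0, 0, 0], [0, 0, 0], [0, 0, 0], [0, 0, 0], [0, 0, 0], [0, 0, 0], [0, 0, 0], [0, 0, 0]]'

```text
clock: 16.2
position: [0.458, 0.0134, 0.1007]
ee_rot: [-2.136, -2.304, -0.0]
force: [-0.4, 0.9, 0.5]
width: 0.825
gripper_force: 0.0
```

Request:
carry_out --claw '[9.0, 9.0, 9.0, 9.0, 9.0, 9.0, 9.0, 9.0, 9.0, 9.0]' --delta_pos '[[0, 0, -0.5], [0, 0, -1.5], [0, 0, -2.5], [0, 0, -2.5], [0, 0, -2.5], [0, 0, -2.5], [0, 0, -2], [2.5, 0, 0], [2.5, 0, 0], [0, 0, 0]]' --angular '[[0, 0, 0], [0, 0, 0], [0, 0, 0], [0, 0, 0], [0, 0, 0], [0, 0, 0], [0, 0, 0], [0, 0, 0], [0, 0, 0], [0, 0, 0]]'

```text
clock: 17.2
position: [0.4539, 0.0664, 0.2411]
ee_rot: [-2.13, -2.308, -0.002]
force: [-0.1, 0.3, 0.1]
width: 0.986
gripper_force: 0.0
```

```bash
python3 -c "
from h import *
s=arm.observe();print(s['position'],s['force'],s['width'])
p=arm.get_image('scene');q=arm.get_image('wrist')
a=cv2.resize(p['frame'][185:245,240:330],(720,480),interpolation=cv2.INTER_CUBIC)[:300]
b=cv2.resize(q['frame'][200:330,220:420],(720,468),interpolation=cv2.INTER_CUBIC)[:299]
cv2.imwrite('pics/f7.png',np.vstack([a,b])[:,:,::-1]);save(q,'w7.png')"
```

```text
[0.45394283 0.06644387 0.24106585] [-0.08184033  0.31089351  0.14681745] 0.9861097507652085
```

View pics/w7.png

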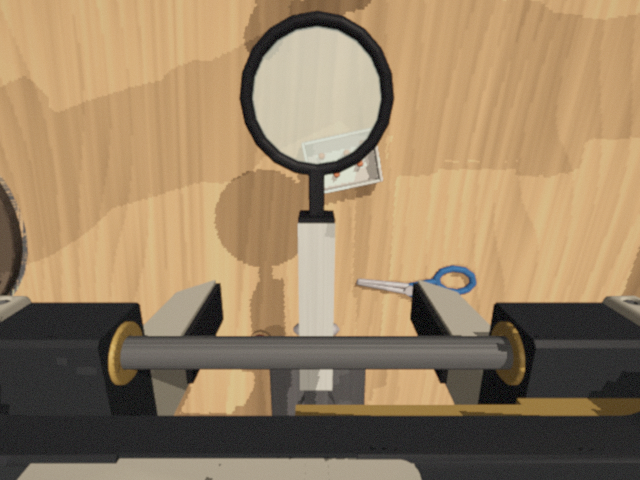

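The final wrist view shows both buttons proud of the tube at (294,328) and (336,328). The arm is still aimed as before, the bystanders in view (scissors, tray) are undisturbed and the gripper is clear.

```bash
python3 f.py 2>/dev/null | head -1; python3 -c "
from cell import arm
print(arm.sign_off())"
```

```text
[-0.08 -0.73  0.16  0.   -0.1   0.06  0.03] 0.09028421519556244 [0.45413906 0.06265182 0.24085348] 17.35 -0.0757376817928937
the job is handed in; nothing more can be done
None
```

The arm is one hole longer: the tube slid out about 38 mm, both buttons look fully out in the new holes, the aim is unchanged, and the gripper has let go. The job is handed in; no verdict came back.

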